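# Open the filter cover of a bench extraction unit

## Robot

A 7-joint arm with a two-finger parallel gripper is mounted at the origin on the work surface. World frame = base frame: x ahead of the robot, y to its left, z up, the work surface at z = 0. Lengths are in m, angles in rad, forces in N, time in s.
With the tool pointing down it reaches from about 0.425 to 0.925 m from the base axis. Payload 6.8 kg.
Tool frame: the origin (TCP) lies on the centre line of the jaws, within the pads' length; the fingertips stand 19 mm ahead of it and the grasp point (between the pads) is the TCP; z points along the fingers, y is the line along which they close (so a half turn about z gives the same grasp; the last joint's range is limited). The gripper opens to 85 mm and grips with 20 to 120 N. Pads are 22 mm wide; open, the fingers measure 114 mm over their backs; the gripper's body (76 mm by 85 mm) begins 54 mm behind the grasp point. The pads swing forward as they close: fully open they stand 13 mm farther back than shut.
Start: joints at [1.069, 0.477, 0.022, 1.555, -0.011, 1.109, -0.083], TCP at [0.259, -0.623, 0.25] pointing down, gripper open.
Joint ranges: [-2.96, 2.96], [-0.34, 2.1], [-1.41, 1.46], [0.24, 2.44], [-1.37, 4.51], [0.17, 1.92], [-2.96, 2.96]. Speed limits (rad/s): [2.39, 2.39, 3.14, 3.14, 3.14, 3.14, 3.14].

## Interface

Orientations are given as a rotation vector (axis times angle).
In Python, from bench import r gives the robot as it stands. The module is installed in compiled form; this text tells all that it offers.
- The arm moves only by the tool arm_command, never from a script. Its argument "rows" is a list of rows, each an object of numbers: "fingers": the opening, from -1 (shut) to 1 (fully open); "x", "y", "z": the shift along the tool's x, y, z in m; "ax", "ay", "az": the turn, a rotation vector about the tool's x, y, z in degrees. In form: [{"fingers": .., "x": .., "y": .., "z": .., "ax": .., "ay": .., "az": ..}, ...]. A call has 1 to 10 rows; each row shifts and turns the commanded pose from where the row before left it, along the tool's axes as they then stand; what a row does not reach is not made up. A row lasts 1/12 s, in which the tool goes at most 41.7 mm and 7.16 degrees, less where a joint would pass 70% of its speed; a pose out of reach is approached as far as the arm can. A call is refused whole if a number of a shift passes 0.0417 or a number of a turn 7.16, either way. A call with a gripper value outside its range is refused whole. The fingers move at their own pace and stop on an object; "grip_force" is the grip in N (left out, the last holds). Time passes only in rows, so rows that do not move let the fingers close. It gives the time, the measured TCP pose, the force, the opening and the grip force at its end, in the units of the state.
- r.get_obs(): the state, without advancing time (a new reading comes with each control period).
- r.grab_frame(name): name is "side" or "top" or "wrist"; returns a dict with "frame" (420x560x3 uint8, red, green, blue), "depth" (420x560 float32, m along the optical axis (not along the pixel's ray), 0 where there is no reading), "K" (3x3 intrinsics, pixels), "world_from_camera" (4x4, takes a point from camera to world coordinates). Camera axes: x right, y down, z forward; pixel columns grow to the right and rows downward; lengths in m; the calibration is good to about 2 mm. A picture is of the moment at which its call begins.
- r.hand_in(): hands the job in; it is judged then, once.
The state is a dict: "clock": time; "joints": joint angles; "qvel": joint speeds; "tau": joint torques, N m; "tcp_pos": TCP position; "orientation": TCP orientation; "contact_force": force on the tool from outside, world axes, zero at the start; "moment": the same for the moment, N m; "grip_width": finger opening in m; "gripper_force": force on a finger pad.
Only numpy, scipy, OpenCV 4.12 (cv2) and the standard library are available. Lean on these libraries where they do the work, as an engineer would, in place of code of your own. Each camera call takes 0.05 s, during which the arm holds its last target. There are 200 camera calls.

## Task

Uncover the filter of the steel extraction unit: press the red snap tab all the way in with the fingertips, then push the released blue cover along its rails, off its seat, until the whole white filter is open to view and the cover lies flat on the empty end of the unit's deck. Only press and push: do not lift the cover, and leave the jar, the mouse and the marker where they are.

Things in the scene. Friction and masses are not known exactly. Their poses are not given: they have to be found in the camera images.
- filter_unit: Fixed steel box on the bench, turned up to 30 deg. Origin on the bench under the centre of the filter seat; +y is the way the cover slides off, to the empty end of the deck; +z up. Spans x -112..75, y -100..197 mm; flat grey deck 60 mm above the bench. White filter in a 90 x 90 mm opening (x, y -45..45). Two 10 mm high rails at x -59.5 and 59.5, y -66..193, guide the cover with 1.5 mm play a side.
- track_end (a point): On the deck, at the middle of the far end stop's inner face, 189 mm along the unit's +y from its origin. The stop is 6 mm high. Behind the cover (-y side) there is only a 5 mm high lip at y -66..-62 mm of the unit, and open deck.
- cover: Blue loose cover on the deck over the filter: plate 110 (x) x 120 (y) x 8 mm, 0.2 to 0.33 kg. Origin at the centre of its underside, at the start over the unit's origin (up to 1 mm back), axes as the unit's. Slides along +y with some 1 to 4 N. Clear of the filter opening after 105 mm of travel; the far stop is met at 129 mm.
- rib_top (a point): Middle of the top of the cover's push rib, 29 mm above the deck, at y -54.5 mm of the cover; cover axes. The rib stands on the plate along its trailing (-y) edge: 90 mm long (x), 9 mm thick, 21 mm high above the plate. Its rear face, to push on, is 4.5 mm behind this point.
- tab_top (a point): Centre of the top of the red snap tab: a 34 x 34 mm pad with white lines, beside the cover outside the -x rail, at x -88, y 66 mm of the unit. Its top is 20 mm above the deck (80 mm above the bench) when out, 12 mm above the deck when pressed in, still above the rails.
- snap_tab (a joint): How far the tab is pressed straight down, in m: 0 to 0.001 at the start, 0.008 fully in at a hard stop. Takes 5 to 6 N and stays where it is left, without spring return. Its red catch bar stands 5 mm above the deck in front of the cover's leading (+y) edge, at y 62..71 mm of the unit; from 0.006 on it is sunk in the deck and the cover passes over it.
- jar: Closed jar with green lid, loose, 48 mm across, 62 mm high, standing on the bench beside the unit; origin at the centre of its underside. Leave alone.
- mouse: White computer mouse, loose, 58 x 98 x 24 mm, on the bench beside the unit; origin at the centre of its underside. Leave alone.
- marker: Yellow marker pen with red cap, loose, 15 x 130 x 15 mm, lying on the bench beside the unit; origin at the centre of its underside. Leave alone.
Not all that is in view belongs to the job. Of the things that look like the cover, the largest one is meant.

How it is judged:
By the outcome, as a careful person would: the job done as asked, in the order asked, and still so for the second after the job is handed in, with the robot touching nothing.
It also fails if it takes over 38 s, if anything falls off the work surface, if the arm or the gripper's body presses on something with over 40 N, if the wrist force passes 120 N, or if a joint passes its speed limit or range.

## Working session

There is one attempt and no reset: what is moved stays moved. The work goes in short steps, Python scripts to look and compute and a tool call to move; the robot and the scene stay as the last step left them, time stands still between calls to the robot, and variables do not carry over. Pictures are saved under pics/ and viewed, at most 10 in all, crops included, and the job is handed in when it is done.

Besides the shell and the picture viewer there is one more tool, called after ">>>" as name(argument=value, ...), one argument or row to a line, values as JSON. arm_command: Moves the arm, as the interface text tells. Its arguments: {"type":"object","properties":{"rows":{"type":"array"},"grip_force":{"type":"number"}},"required":["rows"]}

```bash
mkdir -p pics; python3 - <<'E'
from bench import r
import cv2,numpy as np
for n in ("top","side"):
    f=r.grab_frame(n); cv2.imwrite(f"pics/{n}0.png",f["frame"][:,:,::-1]); np.savez(f"{n}0.npz",**f)
o=r.get_obs(); print(o["clock"],o["tcp_pos"],o["orientation"],o["grip_width"])
E
```

```text
0.1 [ 0.25879033 -0.62286759  0.24939432] [-3.07927444e+00 -6.14283264e-01  7.20702026e-04] 0.08551259786347347
```

View pics/top0.png

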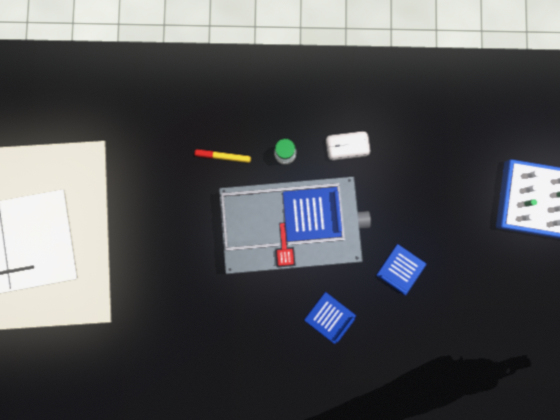

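View pics/side0.png

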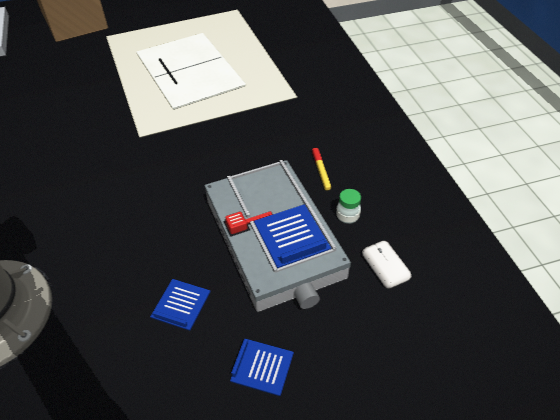

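Top view: the unit is centred near (290,225). The blue candidates are (313,213) on the unit's deck, and (402,269) and (330,317) on the bench. The one on the unit is the largest and sits between the rails, so it is the cover. The tab is at (285,257) and the rib is at the right edge, near x≈336. A crop will confirm this.

```bash
cat > h.py <<'E'
import numpy as np
def world(f,u,v,z=None):
    K=f["K"];T=f["world_from_camera"]
    d=np.array([(u-K[0,2])/K[0,0],(v-K[1,2])/K[1,1],1.])
    if z is None: return T[:3,:3]@(d*f["depth"][int(round(v)),int(round(u))])+T[:3,3]
    w=T[:3,:3]@d; return T[:3,3]+w*(z-T[2,3])/w[2]
def pix(f,p):
    T=np.linalg.inv(f["world_from_camera"]);q=T[:3,:3]@p+T[:3,3];q=f["K"]@q;return q[:2]/q[2]
E
python3 - <<'E'
import numpy as np,cv2
from h import *
f=np.load("top0.npz")
im=f["frame"][165:285,210:375]
cv2.imwrite("pics/crop0.png",cv2.resize(im[:,:,::-1],None,fx=4.8,fy=4.8,interpolation=cv2.INTER_CUBIC))
for n,u,v in [("tab",285,257),("cover",313,213),("deck",250,215),("c2",402,269),("c3",330,317),("jar",285,150),("mouse",348,146),("pen",222,156)]: print(n,world(f,u,v).round(3))
fr=f["frame"].astype(int);
m=((fr[...,0]>150)&(fr[...,1]<70)&(fr[...,2]<70)); m[:200]=0
print(np.argwhere(m).min(0),np.argwhere(m).max(0))
E
```

```text
tab [0.485 0.019 0.076]
cover [ 0.581 -0.04   0.067]
deck [0.575 0.097 0.059]
c2 [ 0.461 -0.25   0.007]
c3 [ 0.35  -0.086  0.005]
jar [0.721 0.023 0.06 ]
mouse [ 0.742 -0.122  0.021]
pen [0.715 0.169 0.011]
[226 277] [264 293]
```

View pics/crop0.png

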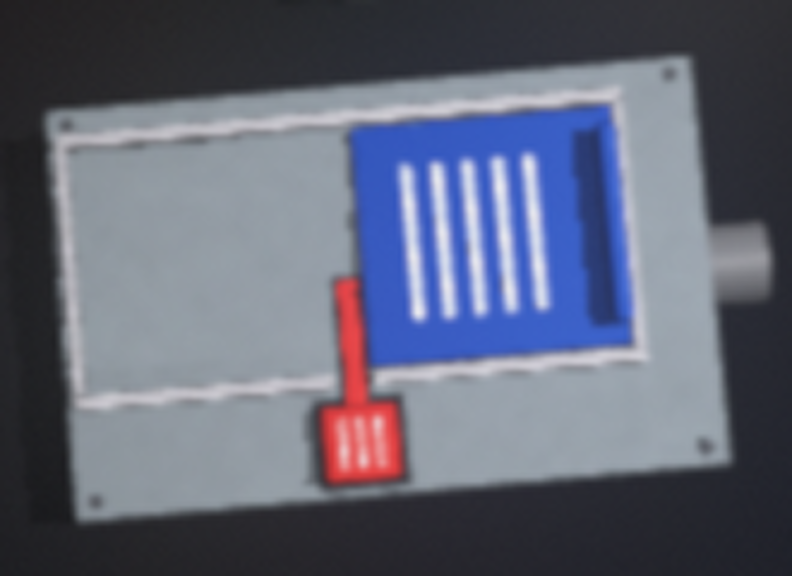

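The crop confirms it: the blue cover is between the rails with its rib at right (crop ~(600,225)). The red catch bar lies against its leading edge, and the tab is at crop (362,443). Next I fit the unit pose from the deck corners.

```bash
cat >> h.py <<'E'
def fit():
    f=np.load("top0.npz")
    c=np.array([(45,112),(690,57),(733,463),(78,520)])/4.8+[210-.4,165-.4]
    W=np.array([world(f,u,v,.06)[:2] for u,v in c]); U=np.array([(75,197),(75,-100),(-112,-100),(-112,197)])/1000
    a=U-U.mean(0);b=W-W.mean(0); th=np.arctan2((a[:,0]*b[:,1]-a[:,1]*b[:,0]).sum(),(a*b).sum())
    R=np.array([[np.cos(th),-np.sin(th)],[np.sin(th),np.cos(th)]]); t=W.mean(0)-R@U.mean(0)
    return th,R,t,(W-(U@R.T+t))*1000
E
python3 - <<'E'
from h import *
from bench import r
from scipy.spatial.transform import Rotation as Ro
th,R,t,res=fit();print(np.degrees(th),t,res.round(1))
f=np.load("top0.npz")
print("tab fit",R@[-.088,.066]+t,"tab pix",world(f,362/4.8+209.6,443/4.8+164.6,.08))
print("cov front mid",(np.array(R).T@(world(f,360/4.8+209.6,245/4.8+164.6,.068)[:2]-t)))
print("rib rear",R@[0,-.059]+t)
o=r.get_obs();M=Ro.from_rotvec(o["orientation"]).as_matrix();print(M.round(3))
# unit y axis in tool axes
print("unit x,y in tool",M.T@[*R[:,0],0],M.T@[*R[:,1],0])
E
```

```text
6.027099336068813 [ 0.57957621 -0.03733442] [[-0.   0.6]
 [-0.3  0.2]
 [-0.1 -0.7]
 [ 0.5 -0.1]]
tab fit [0.48513272 0.01906086] tab pix [0.48490992 0.01920836 0.08      ]
cov front mid [0.00077444 0.05921799]
rib rear [ 0.58577114 -0.09600829]
[[ 0.923  0.384 -0.001]
 [ 0.384 -0.923  0.002]
 [-0.    -0.002 -1.   ]]
unit x,y in tool [ 9.58638454e-01  2.84625973e-01 -6.07716244e-04] [ 0.28462659 -0.95863714  0.00159537]
```

>>> arm_command(
  rows=[
    {"fingers":-1,"az":5.53},
    {"fingers":-1,"az":5.53},
    {"fingers":-1,"az":5.53},
    {"fingers":-1,"x":0.02,"y":-0.035},
    {"fingers":-1,"x":0.02,"y":-0.035},
    {"fingers":-1,"x":0.02,"y":-0.035},
    {"fingers":-1,"x":0.02,"y":-0.035},
    {"fingers":-1,"x":0.02,"y":-0.035},
    {"fingers":-1,"x":0.02,"y":-0.035},
    {"fingers":-1,"x":0.02,"y":-0.035},
  ],
)

```text
validation failed for argument at $.ro...
```

```bash
cat > st.py <<'E'
from h import *
from bench import r
from scipy.spatial.transform import Rotation as Ro
th,R,t,_=fit();o=r.get_obs();M=Ro.from_rotvec(o["orientation"]).as_matrix()
p=o["tcp_pos"]
print("clock",o["clock"],"unit xyz mm",(R.T@(p[:2]-t)*1000).round(1),p[2]*1000,"yaw err",np.degrees(np.arctan2(M[1,0],M[0,0])-th).round(2),"F",np.round(o["contact_force"],1),"grip",o["grip_width"])
for n,g in dict(tab=[-.088,.066],rib=[0,-.085]).items():
    d=R@g+t-p[:2]; print(n,"in tool mm",(M.T@[*d,0]*1000).round(1))
E
python3 st.py
```

```text
clock 0.1 unit xyz mm [-380.5 -548.6] 249.39431579877848 yaw err 16.54 F [ 0.6  0.8 -0.4] grip 0.08551259786347347
tab in tool mm [ 455.3 -505.9    0.8]
rib in tool mm [ 496.7 -336.1    0.5]
```

The call was refused, probably because every key has to be present.

>>> arm_command(
  rows=[
    {"fingers":-1,"x":0,"y":0,"z":0,"ax":0,"ay":0,"az":5.53},
    {"fingers":-1,"x":0,"y":0,"z":0,"ax":0,"ay":0,"az":5.53},
    {"fingers":-1,"x":0,"y":0,"z":0,"ax":0,"ay":0,"az":5.53},
    {"fingers":-1,"x":0.02,"y":-0.035,"z":0,"ax":0,"ay":0,"az":0},
    {"fingers":-1,"x":0.02,"y":-0.035,"z":0,"ax":0,"ay":0,"az":0},
    {"fingers":-1,"x":0.02,"y":-0.035,"z":0,"ax":0,"ay":0,"az":0},
  ],
)

```text
clock: 0.6
tcp_pos: [0.3076, -0.5113, 0.2495]
orientation: [-3.137, -0.161, 0.001]
contact_force: [1.7, 0.8, 0.9]
grip_width: 0.0122
gripper_force: 0.0
```

```bash
python3 st.py
```

```text
clock 0.6 unit xyz mm [-320.2 -442.8] 249.52464941771066 yaw err -0.15 F [1.7 0.8 0.9] grip 0.012245112430971643
tab in tool mm [ 2.309e+02 -5.094e+02  3.000e-01]
rib in tool mm [ 3.193e+02 -3.586e+02  1.000e-01]
```

>>> arm_command(
  rows=[
    {"fingers":-1,"x":0.02,"y":-0.034,"z":0,"ax":0,"ay":0,"az":0},
    {"fingers":-1,"x":0.02,"y":-0.034,"z":0,"ax":0,"ay":0,"az":0},
    {"fingers":-1,"x":0.02,"y":-0.034,"z":0,"ax":0,"ay":0,"az":0},
    {"fingers":-1,"x":0.02,"y":-0.034,"z":0,"ax":0,"ay":0,"az":0},
    {"fingers":-1,"x":0.02,"y":-0.034,"z":0,"ax":0,"ay":0,"az":0},
    {"fingers":-1,"x":0.02,"y":-0.034,"z":0,"ax":0,"ay":0,"az":0},
    {"fingers":-1,"x":0.02,"y":-0.034,"z":0,"ax":0,"ay":0,"az":0},
    {"fingers":-1,"x":0.02,"y":-0.034,"z":0,"ax":0,"ay":0,"az":0},
    {"fingers":-1,"x":0.02,"y":-0.034,"z":0,"ax":0,"ay":0,"az":0},
    {"fingers":-1,"x":0.02,"y":-0.034,"z":0,"ax":0,"ay":0,"az":0},
  ],
)

```text
clock: 1.43
tcp_pos: [0.4714, -0.1519, 0.2502]
orientation: [3.137, 0.163, -0.0]
contact_force: [-0.1, 0.0, 0.2]
grip_width: 0.0003
gripper_force: 0.0
```

>>> arm_command(
  rows=[
    {"fingers":-1,"x":0.0062,"y":-0.034,"z":0.02,"ax":0,"ay":0,"az":0},
    {"fingers":-1,"x":0.0062,"y":-0.034,"z":0.02,"ax":0,"ay":0,"az":0},
    {"fingers":-1,"x":0.0062,"y":-0.034,"z":0.02,"ax":0,"ay":0,"az":0},
    {"fingers":-1,"x":0.0062,"y":-0.034,"z":0.02,"ax":0,"ay":0,"az":0},
    {"fingers":-1,"x":0.0062,"y":-0.034,"z":0.02,"ax":0,"ay":0,"az":0},
    {"fingers":-1,"x":0,"y":0,"z":0,"ax":0,"ay":0,"az":0},
  ],
)

```text
clock: 1.93
tcp_pos: [0.4824, 0.026, 0.1472]
orientation: [-3.133, -0.179, 0.007]
contact_force: [-1.8, 0.1, 0.5]
grip_width: 0.0002
gripper_force: 0.0
```

```bash
python3 st.py; python3 -c "
from bench import r
import cv2
cv2.imwrite('pics/w1.png',r.grab_frame('wrist')['frame'][:,:,::-1])"
```

```text
clock 1.9333 unit xyz mm [-90.   73.2] 147.21381121222387 yaw err 0.5 F [-1.8  0.1  0.5] grip 0.00016678806528489467
tab in tool mm [ 1.9  7.2 -0. ]
rib in tool mm [ 88.6 159.   -1. ]
```

View pics/w1.png

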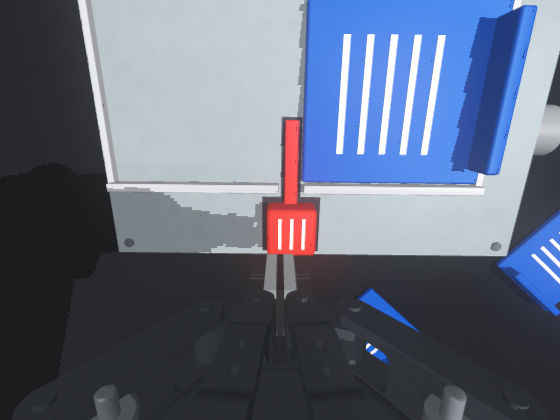

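The wrist view shows the closed fingertips at ~(281,265), just short of and left of the tab at (292,230), as expected. I'll trim the position and descend.

>>> arm_command(
  rows=[
    {"fingers":-1,"x":0.002,"y":0.004,"z":0.015,"ax":0,"ay":0,"az":0},
    {"fingers":-1,"x":0,"y":0,"z":0.015,"ax":0,"ay":0,"az":0},
    {"fingers":-1,"x":0,"y":0,"z":0.007,"ax":0,"ay":0,"az":0},
    {"fingers":-1,"x":0,"y":0,"z":0,"ax":0,"ay":0,"az":0},
    {"fingers":-1,"x":0,"y":0,"z":0,"ax":0,"ay":0,"az":0},
    {"fingers":-1,"x":0,"y":0,"z":0,"ax":0,"ay":0,"az":0},
  ],
)

```text
clock: 2.48
tcp_pos: [0.4873, 0.0145, 0.1141]
orientation: [3.137, 0.163, 0.002]
contact_force: [0.0, -0.2, -0.2]
grip_width: 0.0002
gripper_force: 0.0
```

```bash
python3 st.py
```

```text
clock 2.4833 unit xyz mm [-86.3  61.2] 114.07389146804903 yaw err -0.09 F [ 0.  -0.2 -0.2] grip 0.0002449277553775248
tab in tool mm [-1.7 -4.8 -0. ]
rib in tool mm [8.650e+01 1.461e+02 1.000e-01]
```

>>> arm_command(
  rows=[
    {"fingers":-1,"x":-0.0017,"y":-0.0048,"z":0.006,"ax":0,"ay":0,"az":0},
    {"fingers":-1,"x":0,"y":0,"z":0.005,"ax":0,"ay":0,"az":0},
    {"fingers":-1,"x":0,"y":0,"z":0.002,"ax":0,"ay":0,"az":0},
    {"fingers":-1,"x":0,"y":0,"z":0.002,"ax":0,"ay":0,"az":0},
    {"fingers":-1,"x":0,"y":0,"z":0.002,"ax":0,"ay":0,"az":0},
    {"fingers":-1,"x":0,"y":0,"z":0,"ax":0,"ay":0,"az":0},
    {"fingers":-1,"x":0,"y":0,"z":0,"ax":0,"ay":0,"az":0},
  ],
)

```text
clock: 3.07
tcp_pos: [0.4848, 0.0193, 0.0962]
orientation: [3.137, 0.164, 0.0]
contact_force: [-0.2, -0.3, 0.1]
grip_width: 0.0003
gripper_force: 0.0
```

```bash
python3 st.py
```

```text
clock 3.0667 unit xyz mm [-88.3  66.3] 96.20063236367413 yaw err -0.06 F [-0.2 -0.3  0.1] grip 0.0002691309150578349
tab in tool mm [0.3 0.3 0. ]
rib in tool mm [ 88.5 151.2   0. ]
```

>>> arm_command(
  rows=[
    {"fingers":-1,"x":0,"y":0,"z":0.002,"ax":0,"ay":0,"az":0},
    {"fingers":-1,"x":0,"y":0,"z":0.002,"ax":0,"ay":0,"az":0},
    {"fingers":-1,"x":0,"y":0,"z":0.001,"ax":0,"ay":0,"az":0},
  ],
)

```text
clock: 3.32
tcp_pos: [0.485, 0.0193, 0.0914]
orientation: [3.137, 0.163, 0.001]
contact_force: [-1.5, 0.1, 4.5]
grip_width: 0.0001
gripper_force: 2.4
```

>>> arm_command(
  rows=[
    {"fingers":-1,"x":0,"y":0,"z":0.002,"ax":0,"ay":0,"az":0},
    {"fingers":-1,"x":0,"y":0,"z":0.001,"ax":0,"ay":0,"az":0},
  ],
)

```text
clock: 3.48
tcp_pos: [0.4852, 0.0194, 0.0906]
orientation: [3.136, 0.163, 0.001]
contact_force: [-13.9, -1.7, 48.7]
grip_width: -0.0
gripper_force: 24.0
```

The hard stop is reached at z≈0.0906, which puts the tips at 72 mm, the fully pressed height. Now I lift off and go behind the rib.

>>> arm_command(
  rows=[
    {"fingers":-1,"x":0,"y":0,"z":-0.005,"ax":0,"ay":0,"az":0},
    {"fingers":-1,"x":0,"y":0,"z":-0.025,"ax":0,"ay":0,"az":0},
    {"fingers":-1,"x":0,"y":0,"z":-0.03,"ax":0,"ay":0,"az":0},
    {"fingers":-1,"x":0.017,"y":0.03,"z":0,"ax":0,"ay":0,"az":0},
    {"fingers":-1,"x":0.0175,"y":0.03,"z":0,"ax":0,"ay":0,"az":0},
    {"fingers":-1,"x":0.018,"y":0.03,"z":0,"ax":0,"ay":0,"az":0},
    {"fingers":-1,"x":0.018,"y":0.03,"z":0,"ax":0,"ay":0,"az":0},
    {"fingers":-1,"x":0.018,"y":0.03,"z":0,"ax":0,"ay":0,"az":0},
    {"fingers":-1,"x":0,"y":0,"z":0,"ax":0,"ay":0,"az":0},
    {"fingers":-1,"x":0,"y":0,"z":0,"ax":0,"ay":0,"az":0},
  ],
)

```text
clock: 4.32
tcp_pos: [0.5887, -0.1229, 0.1475]
orientation: [3.137, 0.158, -0.0]
contact_force: [-0.6, 0.9, -0.3]
grip_width: -0.0001
gripper_force: 0.0
```

```bash
python3 st.py; python3 -c "
from bench import r
import cv2,numpy as np
a=r.grab_frame('wrist')['frame'];b=r.grab_frame('side')['frame']
b=cv2.resize(b[150:320,180:370],None,fx=2.4,fy=2.4,interpolation=cv2.INTER_CUBIC)
a=cv2.resize(a,(340,255));c=np.zeros((420,800,3),'uint8');c[:255,:340]=a;c[:408,340:796]=b
cv2.imwrite('pics/w2.png',c[:,:,::-1])"
```

```text
clock 4.3167 unit xyz mm [  0.1 -86. ] 147.50003811804112 yaw err -0.28 F [-0.6  0.9 -0.3] grip -0.00014559800076051338
tab in tool mm [ -88.8 -151.6   -0. ]
rib in tool mm [-0.1 -1.  -0. ]
```

View pics/w2.png

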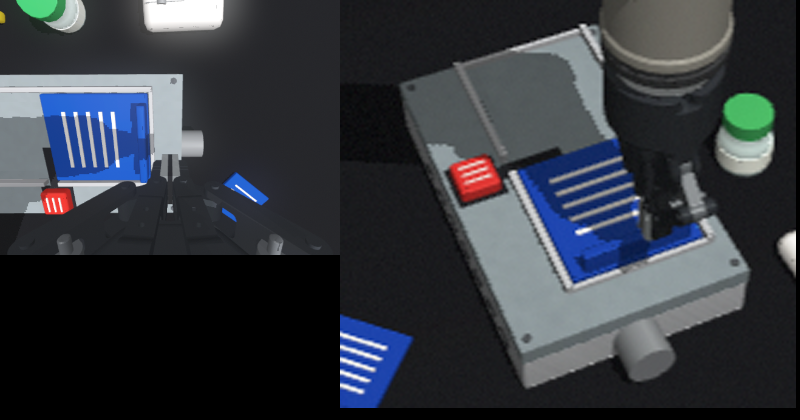

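The red catch bar is gone, leaving a dark slot at (545,158), and the tab is low. The fingers are behind the rib: wrist inset (172,175) against the cover edge at 152. Now I descend and push.

>>> arm_command(
  rows=[
    {"fingers":-1,"x":0,"y":0,"z":0.02,"ax":0,"ay":0,"az":0},
    {"fingers":-1,"x":0,"y":0,"z":0.02,"ax":0,"ay":0,"az":0},
    {"fingers":-1,"x":0,"y":0,"z":0.009,"ax":0,"ay":0,"az":0},
    {"fingers":-1,"x":0,"y":0,"z":0.005,"ax":0,"ay":0,"az":0},
    {"fingers":-1,"x":0,"y":0,"z":0,"ax":0,"ay":0,"az":0},
    {"fingers":-1,"x":0,"y":0,"z":0,"ax":0,"ay":0,"az":0},
  ],
)

```text
clock: 4.92
tcp_pos: [0.5885, -0.12, 0.0948]
orientation: [-3.137, -0.165, -0.001]
contact_force: [0.2, -0.1, 0.5]
grip_width: 0.0
gripper_force: 0.0
```

>>> arm_command(
  rows=[
    {"fingers":-1,"x":0,"y":-0.004,"z":0,"ax":0,"ay":0,"az":0},
    {"fingers":-1,"x":0,"y":-0.004,"z":0,"ax":0,"ay":0,"az":0},
    {"fingers":-1,"x":0,"y":-0.004,"z":0,"ax":0,"ay":0,"az":0},
    {"fingers":-1,"x":0,"y":-0.004,"z":0,"ax":0,"ay":0,"az":0},
    {"fingers":-1,"x":0,"y":-0.004,"z":0,"ax":0,"ay":0,"az":0},
    {"fingers":-1,"x":0,"y":-0.004,"z":0,"ax":0,"ay":0,"az":0},
  ],
)

```text
clock: 5.42
tcp_pos: [0.5863, -0.0972, 0.095]
orientation: [3.136, 0.162, 0.002]
contact_force: [0.8, -3.2, 2.4]
grip_width: 0.0001
gripper_force: 1.8
```

```bash
python3 st.py
```

```text
clock 5.4167 unit xyz mm [  0.4 -60.3] 94.95071107042752 yaw err -0.1 F [ 0.8 -3.2  2.4] grip 6.0330452447789886e-05
tab in tool mm [ -88.6 -126.1   -0.3]
rib in tool mm [-0.3 24.8  0. ]
```

>>> arm_command(
  rows=[
    {"fingers":-1,"x":0,"y":-0.008,"z":0,"ax":0,"ay":0,"az":0},
    {"fingers":-1,"x":0,"y":-0.008,"z":0,"ax":0,"ay":0,"az":0},
    {"fingers":-1,"x":0,"y":-0.008,"z":0,"ax":0,"ay":0,"az":0},
    {"fingers":-1,"x":0,"y":-0.008,"z":0,"ax":0,"ay":0,"az":0},
    {"fingers":-1,"x":0,"y":-0.008,"z":0,"ax":0,"ay":0,"az":0},
  ],
)

```text
clock: 5.83
tcp_pos: [0.5815, -0.0559, 0.0943]
orientation: [-3.137, -0.164, 0.0]
contact_force: [0.3, -3.9, 2.6]
grip_width: 0.0001
gripper_force: 1.9
```

>>> arm_command(
  rows=[
    {"fingers":-1,"x":0,"y":-0.008,"z":0,"ax":0,"ay":0,"az":0},
    {"fingers":-1,"x":0,"y":-0.008,"z":0,"ax":0,"ay":0,"az":0},
    {"fingers":-1,"x":0,"y":-0.008,"z":0,"ax":0,"ay":0,"az":0},
    {"fingers":-1,"x":0,"y":-0.008,"z":0,"ax":0,"ay":0,"az":0},
    {"fingers":-1,"x":0,"y":-0.008,"z":0,"ax":0,"ay":0,"az":0},
    {"fingers":-1,"x":0,"y":0,"z":0,"ax":0,"ay":0,"az":0},
  ],
)

```text
clock: 6.33
tcp_pos: [0.577, -0.0141, 0.0941]
orientation: [-3.135, -0.168, 0.001]
contact_force: [0.8, 0.6, 0.4]
grip_width: 0.0001
gripper_force: 0.0
```

```bash
python3 st.py; python3 -c "
from bench import r
import cv2,numpy as np
a=r.grab_frame('wrist')['frame'];b=r.grab_frame('side')['frame']
b=cv2.resize(b[150:320,180:370],None,fx=2.4,fy=2.4,interpolation=cv2.INTER_CUBIC)
a=cv2.resize(a,(340,255));c=np.zeros((420,800,3),'uint8');c[:255,:340]=a;c[:408,340:796]=b
cv2.imwrite('pics/w3.png',c[:,:,::-1])"
```

```text
clock 6.3333 unit xyz mm [-0.1 23.4] 94.11754563348713 yaw err 0.11 F [0.8 0.6 0.4] grip 0.00012508770495508388
tab in tool mm [-87.8 -42.8   0.1]
rib in tool mm [-1.000e-01  1.084e+02 -2.000e-01]
```

View pics/w3.png

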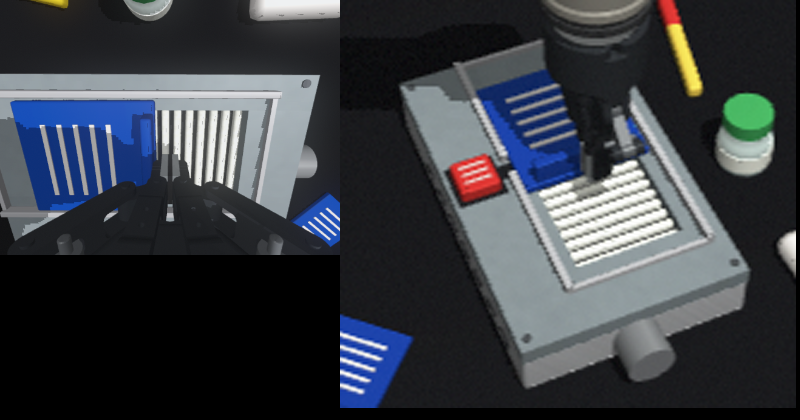

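The cover has slid straight and the filter is nearly open, with the trailing edge just short of its +y border. About 22 mm more is needed.

>>> arm_command(
  rows=[
    {"fingers":-1,"x":0,"y":-0.004,"z":0,"ax":0,"ay":0,"az":0},
    {"fingers":-1,"x":0,"y":-0.004,"z":0,"ax":0,"ay":0,"az":0},
    {"fingers":-1,"x":0,"y":-0.004,"z":0,"ax":0,"ay":0,"az":0},
    {"fingers":-1,"x":0,"y":-0.004,"z":0,"ax":0,"ay":0,"az":0},
    {"fingers":-1,"x":0,"y":-0.004,"z":0,"ax":0,"ay":0,"az":0},
    {"fingers":-1,"x":0,"y":-0.003,"z":0,"ax":0,"ay":0,"az":0},
    {"fingers":-1,"x":0,"y":0,"z":0,"ax":0,"ay":0,"az":0},
    {"fingers":-1,"x":0,"y":0,"z":0,"ax":0,"ay":0,"az":0},
  ],
)

```text
clock: 7.1
tcp_pos: [0.5752, 0.0064, 0.0944]
orientation: [-3.137, -0.165, -0.001]
contact_force: [-0.4, -0.2, 1.0]
grip_width: -0.0005
gripper_force: 0.0
```

>>> arm_command(
  rows=[
    {"fingers":-1,"x":0,"y":0.01,"z":0,"ax":0,"ay":0,"az":0},
    {"fingers":-1,"x":0,"y":0.015,"z":0,"ax":0,"ay":0,"az":0},
    {"fingers":-1,"x":0,"y":0.01,"z":-0.03,"ax":0,"ay":0,"az":0},
    {"fingers":-1,"x":0,"y":0.02,"z":-0.03,"ax":0,"ay":0,"az":0},
    {"fingers":-1,"x":0,"y":0.03,"z":-0.025,"ax":0,"ay":0,"az":0},
    {"fingers":-1,"x":0,"y":0.035,"z":-0.02,"ax":0,"ay":0,"az":0},
    {"fingers":-1,"x":0,"y":0.035,"z":0,"ax":0,"ay":0,"az":0},
    {"fingers":-1,"x":0,"y":0.035,"z":0,"ax":0,"ay":0,"az":0},
    {"fingers":-1,"x":0,"y":0.035,"z":0,"ax":0,"ay":0,"az":0},
    {"fingers":-1,"x":0,"y":0,"z":0,"ax":0,"ay":0,"az":0},
  ],
)

```text
clock: 7.93
tcp_pos: [0.597, -0.2291, 0.1995]
orientation: [3.133, 0.145, 0.0]
contact_force: [0.4, -0.5, 0.1]
grip_width: -0.0002
gripper_force: 0.0
```

```bash
python3 st.py; python3 -c "
from bench import r
import cv2,numpy as np
f=r.grab_frame('top');np.savez('top1.npz',**f);a=f['frame'][120:285,190:380];cv2.imwrite('pics/t4.png',cv2.resize(a[:,:,::-1],None,fx=3.6,fy=3.6,interpolation=cv2.INTER_CUBIC))"
```

```text
clock 7.9333 unit xyz mm [  -2.8 -192.6] 199.50756095877367 yaw err -0.71 F [ 0.4 -0.5  0.1] grip -0.0001944221811442579
tab in tool mm [ -88.4 -257.5   -1.4]
rib in tool mm [   1.4 -107.6   -0.6]
```

View pics/t4.png

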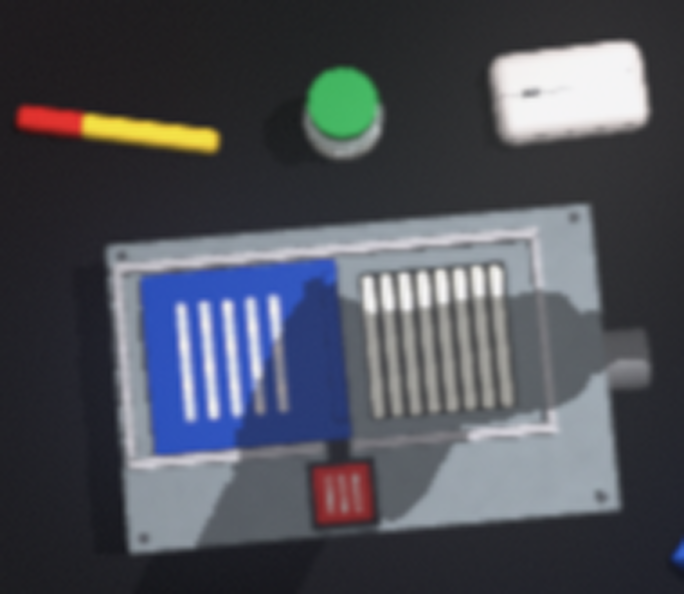

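The picture shows the whole filter open (x 360–512). The cover's trailing edge is at x≈340–350 and it lies flat between the rails, short of the far stop. The tab is pressed in, and the jar, mouse and marker have not moved.

```bash
python3 -c "
from bench import r
print(r.hand_in())"
```

```text
the job is handed in; nothing more can be done
None
```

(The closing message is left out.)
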